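Touch-test the vermilion test slip, then shut the curing box

TASK

Find out whether the vermilion lacquer has dried: with closed fingers, rest the fingertips lightly on the vermilion field of its test slip in the open curing box for about a second, without bending it far down, then lift off. Then push the box's sliding lid fully shut by its pull bar with the fingers and draw clear. Grip and pick up nothing, and leave the other two slips, the freshly lacquered bowl and panel and everything else on the bench alone.

Things in the scene. Friction and masses are not known exactly. Their poses are not given: they have to be found in the camera images.
- field_red (a point): the vermilion red lacquered field of the vermilion red test slip: a flat rectangle 62 mm along its x by 52 mm along its y and 3 mm thick; this point is the centre of its top face, z up; it lies level about 39 mm above the table
- field_black (a point): the black lacquered field of the black test slip: a flat rectangle 62 mm along its x by 52 mm along its y and 3 mm thick; this point is the centre of its top face, z up; it lies level about 39 mm above the table
- field_green (a point): the dark green lacquered field of the dark green test slip: a flat rectangle 62 mm along its x by 52 mm along its y and 3 mm thick; this point is the centre of its top face, z up; it lies level about 39 mm above the table
- slip_red (a joint): bend of the vermilion red test slip in rad: 0 = level and untouched, growing as its lacquered field is pressed down, at most 0.30. The slip is a wooden strip whose bare end (-x side) is held in a dark steel spring clip on a rail in the box; the field sticks out freely towards the box's +x with its centre 49 mm from the clip, and 27 mm of air under it; the clip rises 4 mm above the slip. It springs back: at the field's centre it gives way roughly 1 mm per newton
- slip_black (a joint): bend of the black test slip in rad: 0 = level and untouched, growing as its lacquered field is pressed down, at most 0.30. The slip is a wooden strip whose bare end (-x side) is held in a dark steel spring clip on a rail in the box; the field sticks out freely towards the box's +x with its centre 49 mm from the clip, and 27 mm of air under it; the clip rises 4 mm above the slip. It springs back: at the field's centre it gives way roughly 1 mm per newton
- slip_green (a joint): bend of the dark green test slip in rad: 0 = level and untouched, growing as its lacquered field is pressed down, at most 0.30. The slip is a wooden strip whose bare end (-x side) is held in a dark steel spring clip on a rail in the box; the field sticks out freely towards the box's +x with its centre 49 mm from the clip, and 27 mm of air under it; the clip rises 4 mm above the slip. It springs back: at the field's centre it gives way roughly 1 mm per newton
- box: the curing box, a fixed low wooden case 220 mm along x, 500 mm along y; walls 8 mm thick, 60 mm high; origin at the centre of its underside. Its +y half is covered by a fixed board (top at 51 mm); its -y half is open while the lid is open, and there the three test slips stick out side by side, 60 mm from centre to centre (8 mm gaps), in any order
- lid (a joint): opening of the box's sliding lid in m: 0 = shut (lid over the -y half, against the end wall), 0.235 = widest open (lid over the fixed board). It slides along the box's y axis, towards -y to shut; dry sliding friction of about 1.5 N, no spring
- lid_bar (a point): centre of the dark wooden pull bar on top of the sliding lid: the bar is 16 mm thick along the box's y, 110 mm long along the box's x, and 18 mm high (its top is 9 mm above this point, the lid's surface 9 mm below it); 121 mm of flat lid lie on either side of it along y
- bowl: freshly lacquered vermilion bowl, 120 mm across, 58 mm high, wet; origin at the centre of its foot
- panel: freshly lacquered black panel with gold decoration, 100 x 150 x 10 mm, wet; origin at the centre of its underside
- dish: white porcelain dish 95 x 75 x 20 mm; origin at the centre of its underside
- bottle: brown squeeze bottle with red nozzle, 54 mm across, 136 mm high; origin at the centre of its underside
- carton: small white carton 100 x 75 x 45 mm; origin at the centre of its underside
- spatula: wooden lacquer spatula lying flat, 195 mm long, 44 mm wide, 4 mm thick; origin under the middle of its handle

How it is judged:
On the way, in this order (a step that is already met when the one before it is completed fails the run):
1. the fingertips rest on the vermilion field of the test slip for half a second, lid still open (contact force between the fingers and field_red above 0.2 N and value of joint lid above 0.15 m), for 0.5 s.
2. the fingers are off the slip and it has sprung back, lid still open (contact force between the fingers and slip_red below 0.05 N and value of joint slip_red below 0.02 rad and value of joint lid above 0.15 m), for 0.1 s.
3. the sliding lid is fully shut (value of joint lid below 0.006 m), for 0.2 s.
At the end, for the whole second after the job is handed in: The lid is within 6 mm of fully shut; the three slips are level (within 0.02 rad); bowl, panel, dish, bottle, carton and spatula are within 8 mm of where they were (value of joint lid below 0.006 m and value of joint each of slip_red, slip_black, slip_green below 0.02 rad and distance of each of bowl, panel, dish, bottle, carton, spatula from where it was at the start of the episode below 0.008 m); the robot touches nothing.
It fails at once if the vermilion slip is pressed or squeezed with more than 15 N, or bent by more than 0.22 rad (about 11 mm at the middle of its field) (contact force between any of the arm, the fingers and slip_red above 15 N or value of joint slip_red above 0.22 rad).
It fails at once if another slip is touched (contact force between any of the arm, the fingers and slip_black above 0.2 N or value of joint any of slip_black, slip_green above 0.02 rad or contact force between any of the arm, the fingers and slip_green above 0.2 N).
It fails at once if the wet bowl or panel is touched (contact force between any of the arm, the fingers and bowl above 0.2 N or contact force between any of the arm, the fingers and panel above 0.2 N).
It fails at once if something else on the bench is displaced or lifted (distance of any of bowl, panel, dish, bottle, carton, spatula from where it was at the start of the episode above 0.008 m).
It also fails if it takes over 54 s, if anything falls off the work surface, if the arm or the gripper's body presses on something with over 40 N, if the wrist force passes 120 N, or if a joint passes its speed limit or range.

ROBOT

A 7-joint arm with a two-finger parallel gripper is mounted at the origin on the work surface. World frame = base frame: x ahead of the robot, y to its left, z up, the work surface at z = 0. Lengths are in m, angles in rad, forces in N, time in s.
With the tool pointing down it reaches from about 0.425 to 0.925 m from the base axis. Payload 6.8 kg.
Tool frame: the origin (TCP) lies between the finger pads; the fingertips stand 11 mm ahead of it and the grasp point (between the pads) lies 8 mm behind it; z points along the fingers, y is the line along which they close (so a half turn about z gives the same grasp; the last joint's range is limited). The gripper opens to 85 mm and grips with 20 to 120 N. Pads are 22 mm wide; open, the fingers measure 114 mm over their backs; the gripper's body (76 mm by 85 mm) begins 54 mm behind the grasp point. The pads swing forward as they close: fully open they stand 13 mm farther back than shut.
Start: joints at [-1.386, 0.477, 0.022, 1.555, -0.011, 1.109, -0.083], TCP at [0.195, 0.646, 0.242] pointing down, gripper open.
Joint ranges: [-2.96, 2.96], [-0.34, 2.1], [-1.41, 1.46], [0.24, 2.44], [-1.37, 4.51], [0.17, 1.92], [-2.96, 2.96]. Speed limits (rad/s): [2.39, 2.39, 3.14, 3.14, 3.14, 3.14, 3.14].

INTERFACE

Orientations are given as a rotation vector (axis times angle).
In Python, from bench import r gives the robot as it stands.
- The arm moves only by the tool send_rows, never from a script. Its argument "deltas" is a list of rows, each an object of numbers: "dx", "dy", "dz": the shift along the world's x, y, z in mm; "rx", "ry", "rz": the turn, a rotation vector about the world's x, y, z in degrees. A call has 1 to 5 rows; each row is the pose to reach, as a shift and turn from the pose commanded when the call began; what a row does not reach only later rows make up. A row lasts 1/12 s, in which the tool goes at most 41.7 mm and 7.16 degrees, less where a joint would pass 70% of its speed; a pose out of reach is approached as far as the arm can. A call with a gripper value outside its range is refused whole. "jaw" is the finger opening in mm, from 0 to 85.4, set as the call begins (left out, the last holds). The fingers move at their own pace and stop on an object; "newtons" is the grip in N (left out, the last holds). Time passes only in rows, so rows that repeat a pose let the fingers close. It gives the time, the measured TCP pose, the force, the opening and the grip force at its end, in the units of the state.
- r.get_obs(): the state, without advancing time (a new reading comes with each control period).
- r.grab_frame(name): name is "scene" or "side" or "wrist"; returns a dict with "frame" (480x640x3 uint8, blue, green, red), "z_map" (480x640 float32, m along the optical axis (not along the pixel's ray), 0 where there is no reading), "vertical_fov" (degrees; the focal length in pixels is half the picture's height over the tangent of half this angle, whatever the lens; pixels are square), "cx", "cy" (the principal point, pixels), "xyz" and "orientation" of the camera in the world. Camera axes: x right, y down, z forward; pixel columns grow to the right and rows downward; lengths in m; the calibration is good to about 2 mm. A picture is of the moment at which its call begins.
- r.hand_in(): hands the job in; it is judged then, once.
The state is a dict: "clock": time; "joints": joint angles; "qvel": joint speeds; "tau": joint torques, N m; "tcp_pos": TCP position; "orientation": TCP orientation; "contact_force": force on the tool from outside, world axes, zero at the start; "moment": the same for the moment, N m; "grip_width": finger opening in m; "gripper_force": force on a finger pad.
Only numpy, scipy, OpenCV 4.12 (cv2) and the standard library are available. Lean on these libraries where they do the work, as an engineer would, in place of code of your own. Each camera call takes 0.05 s, during which the arm holds its last target. There are 200 camera calls.

## Working session

There is one attempt and no reset: what is moved stays moved. The work goes in short steps, Python scripts to look and compute and a tool call to move; the robot and the scene stay as the last step left them, time stands still between calls to the robot, and variables do not carry over. Pictures are saved under pics/ and viewed, at most 10 in all, crops included, and the job is handed in when it is done.

Besides the shell and the picture viewer there is one more tool, called after "Request:" as name(argument=value, ...) on one line, values as JSON. send_rows: Moves the arm, as the interface text tells. Its arguments: {"type":"object","properties":{"deltas":{"type":"array","items":{"type":"object","properties":{"dx":{"type":"number"},"dy":{"type":"number"},"dz":{"type":"number"},"rx":{"type":"number"},"ry":{"type":"number"},"rz":{"type":"number"}}}},"jaw":{"type":"number"},"newtons":{"type":"number"}},"required":["deltas"]}

```bash
mkdir -p pics; cat > h.py <<'E'
from bench import r
import numpy as np, cv2
from scipy.spatial.transform import Rotation as R
def cam(n,save=None):
    f=r.grab_frame(n)
    if save: cv2.imwrite('pics/'+save,f['frame'])
    return f
def pts(f):
    """world xyz per pixel from the depth map"""
    z=f['z_map'];h,w=z.shape;F=h/2/np.tan(np.radians(f['vertical_fov'])/2)
    v,u=np.mgrid[:h,:w]
    p=np.dstack([(u-f['cx'])/F*z,(v-f['cy'])/F*z,z])
    o=np.array(f['orientation'])
    return p@R.from_rotvec(o).as_matrix().T+np.array(f['xyz'])
E
python3 - <<'E'
from h import *
fs=[cam(n,n+'0.png') for n in('scene','side')]
for f in fs: print(f['xyz'],f['orientation'],f['vertical_fov'],f['cx'],f['cy'])
print(r.get_obs())
E
```

```text
[ 0.99892598 -0.62965672  0.85797012] [-2.27391647 -0.62736505  0.23397343] 48.9714745539345 315.2493933297656 231.42476773015602
[0.40852532 0.70236331 0.88577686] [-0.46621285  2.82448609 -1.00171311] 50.7905150874599 323.9310588201057 239.05831692775948
{'clock': 0.1, 'joints': array([-1.38615684,  0.47774224,  0.02230549,  1.55637537, -0.0115075 ,
        1.10930089, -0.08312419]), 'qvel': array([-0.00096932, -0.00034781,  0.00016128, -0.00238276,  0.00138647,
       -0.00014547, -0.00095032]), 'tau': array([ 4.82288204e-03, -5.97760856e+01,  1.61362879e+00, -2.81955028e+01,
        1.27618090e-02,  4.92176405e-03, -1.11557074e-05]), 'tcp_pos': array([0.19462225, 0.64577827, 0.24139595]), 'orientation': array([-4.58133019e-01, -3.10785876e+00,  2.65778370e-03]), 'contact_force': array([-0.39844359, -0.01734307, -0.11368419]), 'moment': array([-0.00822421, -0.00293153,  0.00530205]), 'gripper_force': 0.0, 'grip_width': 0.08533285522661554}
```

View pics/scene0.png

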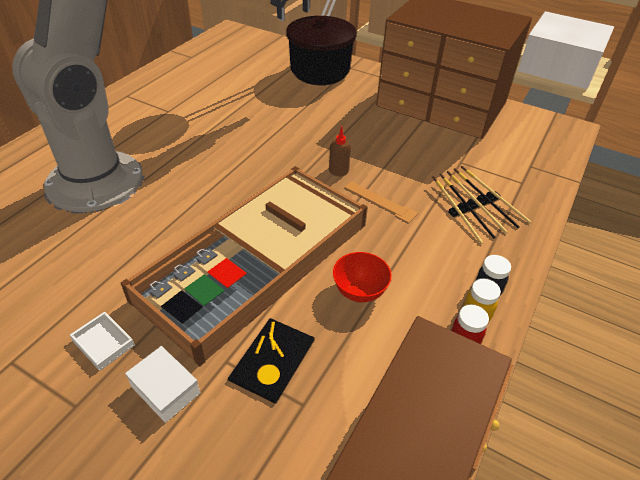

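View pics/side0.png

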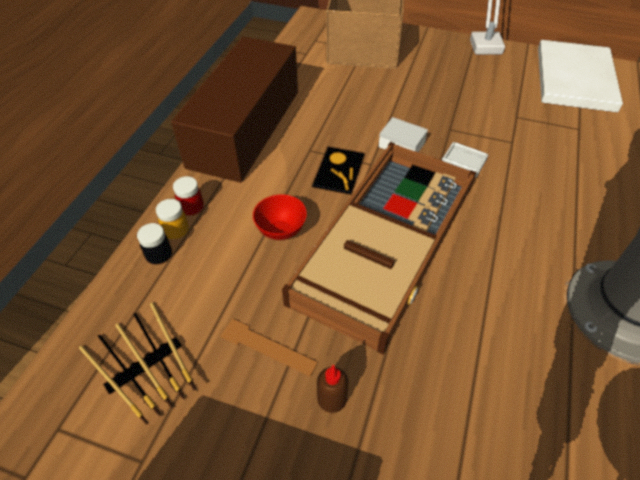

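The scene view shows the red field at about (227,272), green at (204,289), black at (182,305) and the pull bar at (285,216). In the side view red is at about (402,205) and the bar at (370,253). The red slip is the one nearest the lid.

```bash
cat > m.py <<'E'
from h import *
def comp(m,seed):
    n,l=cv2.connectedComponents(m.astype(np.uint8)); 
    ys,xs=np.nonzero(m); i=np.argmin((xs-seed[0])**2+(ys-seed[1])**2)
    return l==l[ys[i],xs[i]]
def rect(P,m,z):
    q=P[m]; q=q[abs(q[:,2]-z)<.006]
    (c,s,a)=cv2.minAreaRect((q[:,:2]*1000).astype(np.float32))
    return np.round(c,1),np.round(s,1),round(a,1),np.round(np.median(q[:,2])*1000,1),np.round(q[:,:2].mean(0)*1000,1),len(q)
E
python3 - <<'E'
from m import *
for n,sr,sb in(('scene',(227,272),(285,216)),('side',(402,205),(370,253))):
    f=cam(n);P=pts(f);b,g,rr=[f['frame'][...,i].astype(int) for i in range(3)]
    red=(rr>120)&(g<70)&(b<70)
    print(n,'red',rect(P,comp(red,sr),.039))
    near=np.zeros(red.shape,bool);near[sb[1]-35:sb[1]+35,sb[0]-40:sb[0]+40]=1
    br=near&(rr<130)&(P[...,2]>.055)
    m=comp(br,sb);print('barz',np.percentile(P[m][:,2],[5,25,50,75,95])*1000)
    print('bar',rect(P,m,np.percentile(P[m][:,2],80)))
    lidm=near&(rr>170);print('lid z',np.median(P[lidm][:,2]))
    for nm,mk,s in(('green',(g>60)&(rr<60)&(b<70),(204,289) if n=='scene' else (413,188)),('black',(rr<45)&(g<45)&(b<45),(182,305) if n=='scene' else (420,175))):
        print(nm,rect(P,comp(mk,s),.039))
E
```

```text
scene red (array([498. , -97.7]), array([54. , 63.3]), 78.0, np.float64(38.1), array([498.4, -98.1]), 597)
barz [59.32378981 66.16166149 72.80011544 74.87570239 76.68830438]
bar (array([526.8,  79.7]), array([ 17.6, 109.8]), 77.9, np.float64(74.5), array([527.6,  78.7]), 268)
lid z 0.05708935999964743
green (array([ 486.2, -157.1]), array([53.2, 65. ]), 78.3, np.float64(38.2), array([ 487.9, -157.6]), 658)
black (array([ 475.9, -212.1]), array([52.6, 66.2]), 82.0, np.float64(38.1), array([ 477.4, -212.6]), 699)
side red (array([497.8, -96.5]), array([57.2, 61.4]), 79.2, np.float64(38.8), array([497.8, -95.5]), 460)
barz [56.99823046 67.36635293 73.65212061 75.9266346  77.72767967]
bar (array([523. ,  83.9]), array([ 19.7, 106.5]), 80.0, np.float64(75.2), array([522.4,  85. ]), 383)
lid z 0.05782219811351419
green (array([ 487.2, -157.1]), array([56.9, 59.8]), 77.2, np.float64(39.1), array([ 487.2, -155.9]), 405)
black (array([ 476.8, -209.9]), array([52.6, 57.6]), 82.6, np.float64(39.0), array([ 476.2, -209.3]), 351)
```

Request:
send_rows(deltas=[{"dx": 25,"dy": -25},{"dx": 50,"dy": -50},{"dx": 75,"dy": -75},{"dx": 100,"dy": -100},{"dx": 125,"dy": -130,"rz": 5}], jaw=0, newtons=20)

```text
$.deltas[0]: bad value
```

Request:
send_rows(deltas=[{"dx": 20,"dy": -30},{"dx": 40,"dy": -60},{"dx": 60,"dy": -90},{"dx": 80,"dy": -120},{"dx": 100,"dy": -150}])

```text
$.deltas[0]: bad value
```

```bash
python3 -c "
from h import *
o=r.get_obs();print(o['clock'],o['joints'],o['tcp_pos'],R.from_rotvec(o['orientation']).as_matrix(),o['grip_width'],o['contact_force'])"
```

```text
0.2 [-1.38609107  0.47748764  0.02234477  1.55598869 -0.01149921  1.10928563
 -0.08312973] [0.19473343 0.64597507 0.24173077] [[-9.57435786e-01  2.88646251e-01 -2.39151570e-04]
 [ 2.88646343e-01  9.57435252e-01 -1.01354478e-03]
 [-6.35837586e-05 -1.03943427e-03 -9.99999458e-01]] 0.08545372920797721 [ 0.88279203 -0.43839654 -0.14331652]
```

Request:
send_rows(deltas=[{"dx": 25,"dy": -25,"dz": 0,"rx": 0,"ry": 0,"rz": 1},{"dx": 50,"dy": -50,"dz": 0,"rx": 0,"ry": 0,"rz": 2},{"dx": 75,"dy": -75,"dz": 0,"rx": 0,"ry": 0,"rz": 3},{"dx": 100,"dy": -100,"dz": 0,"rx": 0,"ry": 0,"rz": 4},{"dx": 125,"dy": -130,"dz": 0,"rx": 0,"ry": 0,"rz": 5}], jaw=0, newtons=20)

```text
clock: 0.62
tcp_pos: [0.3205, 0.5156, 0.2422]
orientation: [-0.319, -3.125, -0.001]
contact_force: [0.9, 0.7, -0.2]
grip_width: 0.0257
gripper_force: 0.0
```

Request:
send_rows(deltas=[{"dx": 20,"dy": -30,"dz": 0,"rx": 0,"ry": 0,"rz": 0},{"dx": 40,"dy": -60,"dz": 0,"rx": 0,"ry": 0,"rz": 0},{"dx": 60,"dy": -90,"dz": 0,"rx": 0,"ry": 0,"rz": 0},{"dx": 80,"dy": -120,"dz": 0,"rx": 0,"ry": 0,"rz": 0},{"dx": 100,"dy": -150,"dz": 0,"rx": 0,"ry": 0,"rz": 0}])

```text
clock: 1.03
tcp_pos: [0.4205, 0.3646, 0.2423]
orientation: [-0.322, -3.125, -0.0]
contact_force: [1.7, 0.4, 0.5]
grip_width: -0.0001
gripper_force: 0.0
```

```bash
python3 -c "
from h import *
o=r.get_obs();print(o['clock'],o['joints'],o['tcp_pos'],R.from_rotvec(o['orientation']).as_matrix(),o['grip_width'],o['contact_force'])"
```

```text
1.0333 [-0.91612233  0.28193614  0.10917361  1.84850819 -0.03584343  1.01302298
  0.57303521] [0.42048549 0.36459651 0.242315  ] [[-9.78956666e-01  2.04068231e-01 -6.20094606e-05]
 [ 2.04068226e-01  9.78956666e-01  6.66293602e-05]
 [ 7.43015105e-05  5.25730957e-05 -9.99999996e-01]] -0.00010510589258538343 [1.71716241 0.38492944 0.46397794]
```

Request:
send_rows(deltas=[{"dx": 5,"dy": -32,"dz": 0,"rx": 0,"ry": 0,"rz": 0},{"dx": 10,"dy": -64,"dz": 0,"rx": 0,"ry": 0,"rz": 0},{"dx": 15,"dy": -96,"dz": 0,"rx": 0,"ry": 0,"rz": 0},{"dx": 20,"dy": -128,"dz": 0,"rx": 0,"ry": 0,"rz": 0},{"dx": 25,"dy": -160,"dz": 0,"rx": 0,"ry": 0,"rz": 0}])

```text
clock: 1.45
tcp_pos: [0.4447, 0.2047, 0.2423]
orientation: [-0.322, -3.125, -0.0]
contact_force: [0.8, -0.6, 0.1]
grip_width: -0.0002
gripper_force: 0.0
```

Request:
send_rows(deltas=[{"dx": 5,"dy": -32,"dz": 0,"rx": 0,"ry": 0,"rz": 0},{"dx": 10,"dy": -64,"dz": 0,"rx": 0,"ry": 0,"rz": 0},{"dx": 15,"dy": -96,"dz": 0,"rx": 0,"ry": 0,"rz": 0},{"dx": 20,"dy": -128,"dz": 0,"rx": 0,"ry": 0,"rz": 0},{"dx": 25,"dy": -160,"dz": 0,"rx": 0,"ry": 0,"rz": 0}])

```text
clock: 1.87
tcp_pos: [0.4697, 0.0447, 0.2424]
orientation: [0.322, 3.125, 0.001]
contact_force: [1.0, 0.8, 0.3]
grip_width: -0.0001
gripper_force: 0.0
```

Request:
send_rows(deltas=[{"dx": 6,"dy": -32,"dz": -20,"rx": 0,"ry": 0,"rz": 0},{"dx": 12,"dy": -64,"dz": -45,"rx": 0,"ry": 0,"rz": 0},{"dx": 18,"dy": -96,"dz": -70,"rx": 0,"ry": 0,"rz": 0},{"dx": 24,"dy": -128,"dz": -95,"rx": 0,"ry": 0,"rz": 0},{"dx": 28,"dy": -142,"dz": -120,"rx": 0,"ry": 0,"rz": 0}])

```text
clock: 2.28
tcp_pos: [0.4979, -0.1004, 0.1216]
orientation: [0.329, 3.123, -0.003]
contact_force: [-0.4, 0.1, 0.9]
grip_width: 0.0003
gripper_force: 0.0
```

```bash
python3 -c "
from m import *
o=r.get_obs();print(o['clock'],o['joints'],o['tcp_pos'],o['contact_force'])
f=cam('scene','s1.png');cam('wrist','w1.png');a=cv2.imread('pics/s1.png')[180:360,100:340];b=cv2.imread('pics/w1.png')
cv2.imwrite('pics/c1.png',np.hstack([cv2.resize(a,(400,300)),cv2.resize(b,(400,300))]))"
```

```text
2.2833 [-0.22039687  0.37975062  0.36126142  2.07927667 -0.1987165   0.71319187
  1.62893096] [ 0.49794189 -0.1003694   0.1215911 ] [-0.37306399  0.0863446   0.92372003]
```

View pics/c1.png

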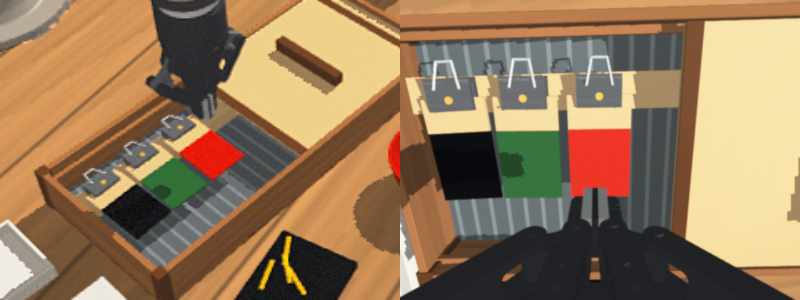

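The fingertips hang above the red field: right-hand view, tips at about (597,190), field spanning (570-630, 130-195). Now I descend.

Request:
send_rows(deltas=[{"dx": 0,"dy": 2,"dz": -15,"rx": 0,"ry": 0,"rz": 0},{"dx": 0,"dy": 2,"dz": -30,"rx": 0,"ry": 0,"rz": 0},{"dx": 0,"dy": 2,"dz": -45,"rx": 0,"ry": 0,"rz": 0},{"dx": 0,"dy": 2,"dz": -55,"rx": 0,"ry": 0,"rz": 0},{"dx": 0,"dy": 2,"dz": -60,"rx": 0,"ry": 0,"rz": 0}])

```text
clock: 2.8
tcp_pos: [0.4976, -0.0925, 0.0619]
orientation: [-0.32, -3.124, -0.001]
contact_force: [-0.6, -0.3, 0.3]
grip_width: 0.0001
gripper_force: 0.0
```

Request:
send_rows(deltas=[{"dx": 0,"dy": 0,"dz": -3,"rx": 0,"ry": 0,"rz": 0},{"dx": 0,"dy": 0,"dz": -6,"rx": 0,"ry": 0,"rz": 0},{"dx": 0,"dy": 0,"dz": -8,"rx": 0,"ry": 0,"rz": 0},{"dx": 0,"dy": 0,"dz": -10,"rx": 0,"ry": 0,"rz": 0},{"dx": 0,"dy": 0,"dz": -12,"rx": 0,"ry": 0,"rz": 0}])

```text
clock: 3.22
tcp_pos: [0.4982, -0.0937, 0.0506]
orientation: [0.322, 3.124, 0.0]
contact_force: [-0.0, 1.4, 0.8]
grip_width: 0.0003
gripper_force: 0.0
```

Request:
send_rows(deltas=[{"dx": 0,"dy": -2,"dz": -1,"rx": 0,"ry": 0,"rz": 0},{"dx": 0,"dy": -2,"dz": -2,"rx": 0,"ry": 0,"rz": 0},{"dx": 0,"dy": -2,"dz": -3,"rx": 0,"ry": 0,"rz": 0},{"dx": 0,"dy": -2,"dz": -4,"rx": 0,"ry": 0,"rz": 0},{"dx": 0,"dy": -2,"dz": -4,"rx": 0,"ry": 0,"rz": 0}])

```text
clock: 3.63
tcp_pos: [0.4979, -0.0958, 0.0464]
orientation: [0.323, 3.125, 0.0]
contact_force: [-0.0, -0.3, 4.8]
grip_width: 0.0001
gripper_force: 2.5
```

Request:
send_rows(deltas=[{"dx": 0,"dy": 0,"dz": 0,"rx": 0,"ry": 0,"rz": 0},{"dx": 0,"dy": 0,"dz": 0,"rx": 0,"ry": 0,"rz": 0},{"dx": 0,"dy": 0,"dz": 0,"rx": 0,"ry": 0,"rz": 0},{"dx": 0,"dy": 0,"dz": 0,"rx": 0,"ry": 0,"rz": 0},{"dx": 0,"dy": 0,"dz": 0,"rx": 0,"ry": 0,"rz": 0}])

```text
clock: 4.05
tcp_pos: [0.4979, -0.0958, 0.0465]
orientation: [0.322, 3.125, -0.0]
contact_force: [-1.2, -0.1, 4.9]
grip_width: 0.0002
gripper_force: 2.5
```

```bash
python3 -c "
from m import *
o=r.get_obs();print(o['clock'],o['tcp_pos'],o['contact_force'])
f=cam('scene','s2.png');a=f['frame'][220:340,120:280];b=cam('wrist')['frame']
cv2.imwrite('pics/c2.png',np.hstack([cv2.resize(a,(400,300)),cv2.resize(b,(400,300))]))
print([cam('wrist') and np.round(r.get_obs()['contact_force'][2],2) for _ in range(5)])"
```

```text
4.05 [ 0.49794707 -0.09580411  0.04646024] [-1.17312471 -0.12878448  4.85897762]
[np.float64(5.55), np.float64(4.94), np.float64(4.78), np.float64(5.52), np.float64(5.54)]
```

View pics/c2.png

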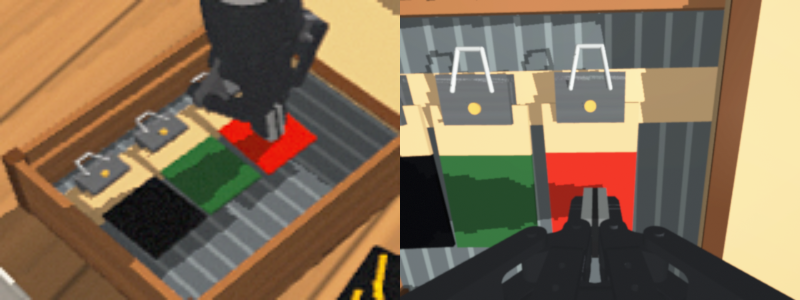

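The tips rest in the middle of the red field at about 5 N, with no other slip touched. Hold a little longer, then lift off.

Request:
send_rows(deltas=[{"dx": 0,"dy": 0,"dz": 0,"rx": 0,"ry": 0,"rz": 0},{"dx": 0,"dy": 0,"dz": 0,"rx": 0,"ry": 0,"rz": 0},{"dx": 0,"dy": 0,"dz": 0,"rx": 0,"ry": 0,"rz": 0},{"dx": 0,"dy": 0,"dz": 3,"rx": 0,"ry": 0,"rz": 0},{"dx": 0,"dy": 0,"dz": 8,"rx": 0,"ry": 0,"rz": 0}])

```text
clock: 4.82
tcp_pos: [0.4975, -0.0957, 0.0541]
orientation: [-0.322, -3.124, 0.0]
contact_force: [-0.5, -0.5, -0.1]
grip_width: -0.0001
gripper_force: 0.0
```

Request:
send_rows(deltas=[{"dx": 0,"dy": 0,"dz": 15,"rx": 0,"ry": 0,"rz": 0},{"dx": 0,"dy": 0,"dz": 35,"rx": 0,"ry": 0,"rz": 0},{"dx": 0,"dy": 0,"dz": 60,"rx": 0,"ry": 0,"rz": 0},{"dx": 0,"dy": 0,"dz": 85,"rx": 0,"ry": 0,"rz": 0},{"dx": 0,"dy": 0,"dz": 95,"rx": 0,"ry": 0,"rz": 0}])

```text
clock: 5.23
tcp_pos: [0.499, -0.0961, 0.1522]
orientation: [0.322, 3.121, 0.0]
contact_force: [1.1, -0.6, 0.2]
grip_width: -0.0001
gripper_force: 0.0
```

Request:
send_rows(deltas=[{"dx": 5,"dy": 30,"dz": 0,"rx": 0,"ry": 0,"rz": 0},{"dx": 10,"dy": 60,"dz": 0,"rx": 0,"ry": 0,"rz": 0},{"dx": 15,"dy": 90,"dz": 0,"rx": 0,"ry": 0,"rz": 0},{"dx": 20,"dy": 120,"dz": 0,"rx": 0,"ry": 0,"rz": 0},{"dx": 25,"dy": 150,"dz": 0,"rx": 0,"ry": 0,"rz": 0}])

```text
clock: 5.65
tcp_pos: [0.5225, 0.0557, 0.1491]
orientation: [-0.323, -3.124, 0.0]
contact_force: [0.7, 0.3, -0.8]
grip_width: 0.0003
gripper_force: 0.0
```

Request:
send_rows(deltas=[{"dx": 4,"dy": 25,"dz": 0,"rx": 0,"ry": 0,"rz": 0},{"dx": 8,"dy": 50,"dz": 0,"rx": 0,"ry": 0,"rz": 0},{"dx": 10,"dy": 66,"dz": 0,"rx": 0,"ry": 0,"rz": 0},{"dx": 10,"dy": 66,"dz": -20,"rx": 0,"ry": 0,"rz": 0},{"dx": 10,"dy": 66,"dz": -30,"rx": 0,"ry": 0,"rz": 0}])

```text
clock: 6.07
tcp_pos: [0.532, 0.1217, 0.1179]
orientation: [-0.318, -3.124, 0.0]
contact_force: [-0.2, 0.4, -0.1]
grip_width: 0.0
gripper_force: 0.0
```

```bash
python3 -c "
from m import *
o=r.get_obs();print(o['clock'],o['tcp_pos'],o['contact_force'])
a=cam('scene')['frame'][150:330,120:360];b=cam('wrist')['frame']
cv2.imwrite('pics/c3.png',np.hstack([cv2.resize(a,(400,300)),cv2.resize(b,(400,300))]))"
```

```text
6.0667 [0.5320435  0.12174994 0.11789518] [-0.15515593  0.42586941 -0.13220572]
```

View pics/c3.png

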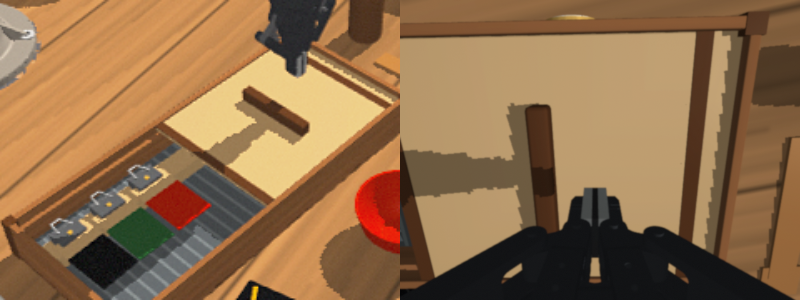

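The fingers stand behind the bar on its +y side, near its middle: bar at about (540,170) and tips at (595,190) in the wrist view. Now I lower and push.

Request:
send_rows(deltas=[{"dx": 0,"dy": 0,"dz": -15,"rx": 0,"ry": 0,"rz": 0},{"dx": 0,"dy": 0,"dz": -30,"rx": 0,"ry": 0,"rz": 0},{"dx": 0,"dy": 0,"dz": -38,"rx": 0,"ry": 0,"rz": 0},{"dx": 0,"dy": 0,"dz": -42,"rx": 0,"ry": 0,"rz": 0},{"dx": 0,"dy": 0,"dz": -42,"rx": 0,"ry": 0,"rz": 0}])

```text
clock: 6.58
tcp_pos: [0.5324, 0.1195, 0.0769]
orientation: [-0.324, -3.124, 0.001]
contact_force: [-0.6, 1.1, -0.2]
grip_width: 0.0001
gripper_force: 0.0
```

Request:
send_rows(deltas=[{"dx": -1,"dy": -5,"dz": 0,"rx": 0,"ry": 0,"rz": 0},{"dx": -2,"dy": -10,"dz": 0,"rx": 0,"ry": 0,"rz": 0},{"dx": -3,"dy": -15,"dz": 0,"rx": 0,"ry": 0,"rz": 0},{"dx": -4,"dy": -20,"dz": 0,"rx": 0,"ry": 0,"rz": 0},{"dx": -6,"dy": -30,"dz": 0,"rx": 0,"ry": 0,"rz": 0}])

```text
clock: 7.0
tcp_pos: [0.5275, 0.0911, 0.0779]
orientation: [0.32, 3.124, 0.003]
contact_force: [1.8, 2.4, -0.3]
grip_width: 0.0
gripper_force: 1.1
```

Request:
send_rows(deltas=[{"dx": -2,"dy": -10,"dz": 0,"rx": 0,"ry": 0,"rz": 0},{"dx": -4,"dy": -20,"dz": 0,"rx": 0,"ry": 0,"rz": 0},{"dx": -6,"dy": -30,"dz": 0,"rx": 0,"ry": 0,"rz": 0},{"dx": -8,"dy": -40,"dz": 0,"rx": 0,"ry": 0,"rz": 0},{"dx": -10,"dy": -50,"dz": 0,"rx": 0,"ry": 0,"rz": 0}])

```text
clock: 7.42
tcp_pos: [0.517, 0.0391, 0.0775]
orientation: [0.323, 3.124, 0.0]
contact_force: [2.4, 2.0, 1.9]
grip_width: -0.0003
gripper_force: 1.2
```

Request:
send_rows(deltas=[{"dx": -2,"dy": -10,"dz": -1,"rx": 0,"ry": 0,"rz": 0},{"dx": -4,"dy": -20,"dz": -2,"rx": 0,"ry": 0,"rz": 0},{"dx": -6,"dy": -30,"dz": -2,"rx": 0,"ry": 0,"rz": 0},{"dx": -8,"dy": -40,"dz": -2,"rx": 0,"ry": 0,"rz": 0},{"dx": -10,"dy": -50,"dz": -2,"rx": 0,"ry": 0,"rz": 0}])

```text
clock: 7.83
tcp_pos: [0.5064, -0.0107, 0.0751]
orientation: [-0.322, -3.124, 0.0]
contact_force: [2.1, 1.3, -1.6]
grip_width: -0.0
gripper_force: 1.0
```

Request:
send_rows(deltas=[{"dx": -2,"dy": -10,"dz": 0,"rx": 0,"ry": 0,"rz": 0},{"dx": -4,"dy": -20,"dz": 0,"rx": 0,"ry": 0,"rz": 0},{"dx": -6,"dy": -30,"dz": 0,"rx": 0,"ry": 0,"rz": 0},{"dx": -8,"dy": -40,"dz": 0,"rx": 0,"ry": 0,"rz": 0},{"dx": -10,"dy": -50,"dz": 0,"rx": 0,"ry": 0,"rz": 0}])

```text
clock: 8.25
tcp_pos: [0.4965, -0.0606, 0.0753]
orientation: [-0.322, -3.125, -0.0]
contact_force: [1.0, 1.9, -0.5]
grip_width: -0.0002
gripper_force: 1.0
```

```bash
python3 -c "
from m import *
o=r.get_obs();print(o['clock'],o['tcp_pos'],o['contact_force'])
a=cam('scene')['frame'][170:370,100:366];b=cam('side')['frame'][120:330,280:560]
cv2.imwrite('pics/c4.png',np.hstack([cv2.resize(a,(400,300)),cv2.resize(b,(400,300))]))"
```

```text
8.25 [ 0.49654211 -0.06064733  0.0752666 ] [ 1.01220714  1.85864969 -0.46931798]
```

View pics/c4.png

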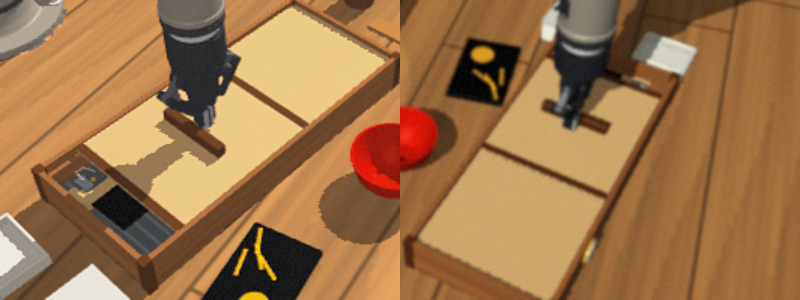

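The lid is following; roughly the last 65 mm over the black slip is still open (left crop, around (120,210)).

Request:
send_rows(deltas=[{"dx": -2,"dy": -10,"dz": 0,"rx": 0,"ry": 0,"rz": 0},{"dx": -4,"dy": -20,"dz": 0,"rx": 0,"ry": 0,"rz": 0},{"dx": -6,"dy": -30,"dz": 0,"rx": 0,"ry": 0,"rz": 0},{"dx": -8,"dy": -38,"dz": 0,"rx": 0,"ry": 0,"rz": 0},{"dx": -9,"dy": -44,"dz": 0,"rx": 0,"ry": 0,"rz": 0}])

```text
clock: 8.77
tcp_pos: [0.4875, -0.1051, 0.0753]
orientation: [0.324, 3.125, -0.0]
contact_force: [0.9, 1.1, -0.2]
grip_width: -0.0
gripper_force: 0.9
```

Request:
send_rows(deltas=[{"dx": -1,"dy": -3,"dz": 0,"rx": 0,"ry": 0,"rz": 0},{"dx": -1,"dy": -6,"dz": 0,"rx": 0,"ry": 0,"rz": 0},{"dx": -2,"dy": -9,"dz": 0,"rx": 0,"ry": 0,"rz": 0},{"dx": -2,"dy": -12,"dz": 0,"rx": 0,"ry": 0,"rz": 0},{"dx": -3,"dy": -14,"dz": 0,"rx": 0,"ry": 0,"rz": 0}])

```text
clock: 9.18
tcp_pos: [0.4859, -0.1124, 0.0754]
orientation: [-0.316, -3.125, -0.009]
contact_force: [3.4, 20.9, 1.5]
grip_width: 0.0002
gripper_force: 10.7
```

Request:
send_rows(deltas=[{"dx": 0,"dy": -2,"dz": 0,"rx": 0,"ry": 0,"rz": 0},{"dx": -1,"dy": -3,"dz": 0,"rx": 0,"ry": 0,"rz": 0},{"dx": -1,"dy": -5,"dz": 0,"rx": 0,"ry": 0,"rz": 0},{"dx": -1,"dy": -6,"dz": 0,"rx": 0,"ry": 0,"rz": 0},{"dx": -1,"dy": -6,"dz": 0,"rx": 0,"ry": 0,"rz": 0}])

```text
clock: 9.6
tcp_pos: [0.4859, -0.1128, 0.0753]
orientation: [-0.307, -3.125, -0.018]
contact_force: [4.5, 30.6, 4.3]
grip_width: -0.0002
gripper_force: 15.6
```

Request:
send_rows(deltas=[{"dx": 2,"dy": 8,"dz": 0,"rx": 0,"ry": 0,"rz": 0},{"dx": 3,"dy": 14,"dz": 0,"rx": 0,"ry": 0,"rz": 0},{"dx": 5,"dy": 24,"dz": 0,"rx": 0,"ry": 0,"rz": 0},{"dx": 7,"dy": 34,"dz": 10,"rx": 0,"ry": 0,"rz": 0},{"dx": 8,"dy": 38,"dz": 25,"rx": 0,"ry": 0,"rz": 0}])

```text
clock: 10.02
tcp_pos: [0.4908, -0.0849, 0.0994]
orientation: [-0.322, -3.122, 0.001]
contact_force: [0.3, 0.5, 0.2]
grip_width: 0.0003
gripper_force: 0.0
```

Request:
send_rows(deltas=[{"dx": 0,"dy": 0,"dz": 25,"rx": 0,"ry": 0,"rz": 0},{"dx": 0,"dy": 10,"dz": 50,"rx": 0,"ry": 0,"rz": 0},{"dx": 0,"dy": 30,"dz": 75,"rx": 0,"ry": 0,"rz": 0},{"dx": 0,"dy": 60,"dz": 100,"rx": 0,"ry": 0,"rz": 0},{"dx": 0,"dy": 90,"dz": 120,"rx": 0,"ry": 0,"rz": 0}])

```text
clock: 10.43
tcp_pos: [0.492, 0.0038, 0.2221]
orientation: [0.329, 3.123, -0.001]
contact_force: [1.2, 0.8, -0.6]
grip_width: 0.0
gripper_force: 0.0
```

```bash
python3 -c "
from m import *
o=r.get_obs();print(o['clock'],o['tcp_pos'],o['contact_force'])
a=cam('scene')['frame'][170:370,100:366];b=cam('side')['frame'][120:270,320:520]
cv2.imwrite('pics/c5.png',np.hstack([cv2.resize(a,(400,300)),cv2.resize(b,(400,300))]))"
```

```text
10.4333 [0.49195778 0.00375442 0.22214056] [ 1.20029112  0.80513245 -0.57226878]
```

View pics/c5.png

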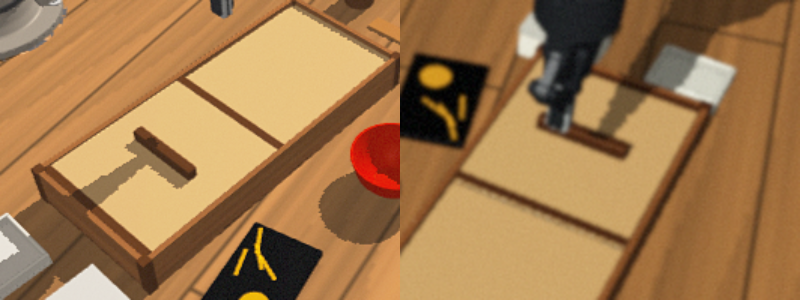

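The lid lies against the end wall (left crop, edge from (45,175) to (150,250)), no slip is visible any more, and the arm is clear.

```bash
python3 -c "
from h import *
print(r.hand_in())"
```

```text
the job is handed in; nothing more can be done
None
```

I rested the closed fingertips on the vermilion field for about a second at roughly 5 N, lifted off, pushed the lid against the end wall, drew clear and handed in at about 10.5 s; the hand-in returned no verdict.

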